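# Close a board test fixture: supply to zero, pressure block on its pin, held down

## Robot

A 7-joint arm with a two-finger parallel gripper is mounted at the origin on the work surface. World frame = base frame: x ahead of the robot, y to its left, z up, the work surface at z = 0. Lengths are in m, angles in rad, forces in N, time in s.
With the tool pointing down it reaches from about 0.425 to 0.95 m from the base axis. Payload 4.7 kg.
Tool frame: the origin (TCP) lies on the front face of the gripper's body, between the roots of the fingers; the fingertips stand 70 mm ahead of it and the grasp point (between the pads) lies 51 mm ahead of it (pinch_z is the distance from the TCP to the grasp point, in m); z points along the fingers, y is the direction in which the jaws open and shut (so a half turn about z gives the same grasp; the last joint's range is limited). The gripper opens to 87 mm and grips with 3 to 60 N. Pads are 19 mm wide; open, the fingers measure 117 mm over their backs; the gripper's body (75 mm by 190 mm) begins 51 mm behind the grasp point.
Start: joints at [-1.284, 0.469, -0.049, 1.532, 0.024, 1.141, -0.082], TCP at [0.21, 0.642, 0.292] pointing down, gripper open.
Joint ranges: [-2.59, 2.59], [-0.33, 1.99], [-1.39, 1.29], [0.1, 2.45], [-1.04, 4.18], [0.21, 1.99], [-2.66, 2.66]. Speed limits (rad/s): [2.57, 2.57, 3.14, 3.14, 3.14, 3.14, 3.14].

## Interface

Orientations are given as a unit quaternion [x, y, z, w].
In Python, from bench import observe, get_image, sign_off, pinch_z gives the robot as it stands. The module is installed in compiled form; this text tells all that it offers.
- The arm moves only by the shell command python3 -m jog 'ROWS'. ROWS is JSON, a list of rows, each a list of 3 entries, a list of its own where there are three numbers: the shift along the tool's x, y, z each as a share of 10 cm, from -1 to 1, then the turn about the tool's z as a share of 1.5 rad, from -1 to 1, then the closure, from -1 (fully open) to 1 (shut). A call has 1 to 20 rows; each row shifts and turns the commanded pose from where the row before left it, along the tool's axes as they then stand; what a row does not reach is not made up. A row lasts 1/8 s, in which the tool goes at most 62.5 mm and 10.7 degrees, less where a joint would pass 70% of its speed; a pose out of reach is approached as far as the arm can. A call with a number of a shift or a turn outside -1 to 1 is refused whole. A call with a gripper value outside its range is refused whole. The fingers move at their own pace and stop on an object; the grip force is fixed at half the most. Time passes only in rows, so rows that do not move let the fingers close. It gives the time, the measured TCP pose, the force and the opening at its end, in the units of the state.
- observe(): the state, without advancing time (a new reading comes with each control period).
- get_image(name): name is "scene" or "side" or "wrist"; returns a dict with "frame" (384x512x3 uint8, red, green, blue), "depth" (384x512 float32, m along the optical axis (not along the pixel's ray), 0 where there is no reading), "fx", "fy", "cx", "cy" (pixels), "D" ([k1, k2, p1, p2, k3] as OpenCV has them; the pictures are not rectified), "view" (4x4, takes a point from world to camera coordinates); the wrist camera has in their place "tool_from_camera" (4x4, takes a point from camera to tool coordinates, whose origin is the TCP and whose axes are the flange's). Camera axes: x right, y down, z forward; pixel columns grow to the right and rows downward; lengths in m; the calibration is good to about 2 mm. A picture is of the moment at which its call begins: read the wrist's pose just before it.
- sign_off(): hands the job in, once; it reports no verdict.
The state is a dict: "clock": time; "joint_positions": joint angles; "joint_velocities": joint speeds; "joint_torque": joint torques, N m; "position": TCP position; "eef_rot": TCP orientation; "wrist_force": force on the tool from outside, world axes, zero at the start; "wrist_torque": the same for the moment, N m; "grip_width": finger opening in m.
Only numpy, scipy, OpenCV 4.12 (cv2) and the standard library are available. Lean on these libraries where they do the work, as an engineer would, in place of code of your own. Each camera call takes 0.05 s, during which the arm holds its last target. There are 200 camera calls.

## Task

The circuit board is about to be pressed onto its test probes, so first turn the supply's knob until its pointer stands on zero. Then put the pressure block over the locating pin in the middle of the board, square with the board (its long side along the board's long side), working it about until it drops on, and press the board all the way down on its springs. Finish while still holding it pressed down; leave the knob at zero and the other things on the bench where they are.

Things in the scene. Friction and masses are not known exactly. Their poses are not given: they have to be found in the camera images.
- supply: Grey box 120 (x) x 110 (y) x 50 mm high, fixed; origin: centre of its underside. On top a metal round dial with black ticks, the knob at its centre. The zero mark is the one long, thick tick, at the dial's edge in the box's own -x direction; the thin ticks follow it clockwise (seen from above) every 0.26 rad.
- knob (a joint): Angle of the knob in rad, growing clockwise seen from above; 0 = pointer on the zero mark; it can go from -0.4 to 2.4 and has no stop or click at zero. It turns against light friction (0.03 N m) and stays where it is left.
- knob_grip (a point): Point on the knob's vertical axis to grip at, 82 mm above the bench. The knob: a black disc of 48 mm diameter with an upright bar grip 46 mm long (this frame's x), 14 mm thick (y); the bar's top is 9 mm above this point, its foot (the disc's top) 23 mm below. The white pointer line runs from the centre along this frame's -x, with a black tip reaching past the disc.
- fixture: Test fixture, fixed: aluminium base 150 (x) x 190 (y) x 30 mm high; origin: centre of its underside. Above it, on springs, a green circuit board 130 (x) x 170 (y) mm whose bare middle (70 x 90 mm) has its top 44 mm above the origin when up; parts up to 4 mm high stand around the middle. The locating pin stands up through the board's centre.
- pin_tip (a point): Centre of the flat top of the locating pin, 56 mm above the bench: a fixed steel pin of 12 mm diameter with a 2 mm chamfer, standing 12 mm above the board when the board is up. Axes as the fixture's.
- carrier (a joint): How far the board is pressed down, in m: 0 up, 0.006 on its stops. The springs hold 4 N before it starts to move (the block's weight alone does not move it) and need about 10 N to reach the stops (block's weight included).
- block: Grey slab 64 (x) x 84 (y) x 24 mm, about 0.2 kg; origin: centre of its underside. There, a blind hole 15 mm wide, 20 mm deep for the pin (1.5 mm play all round, hidden from above). On top, along y, an aluminium bar handle 16 mm thick (x), 66 mm long, 24 to 62 mm above the origin. Underside 44 mm above the bench when dropped on, 56 mm when on top of the pin. Either way round is fine.
- spool: Bystander: steel-coloured spool, 56 mm across, 34 mm high, beyond the fixture; origin at the centre of its underside.
- driver: Bystander: black-handled screwdriver lying beyond the fixture.
- meter: Bystander: amber handheld multimeter lying face up, 85 x 170 x 38 mm, beyond the fixture; origin at the centre of its underside.
Mind the look-alikes: they are no part of the job. Of the things that look like the supply, the largest one is meant.

How it is judged:
By the outcome, as a careful person would: the job done as asked, in the order asked, and still so for the second after the job is handed in, while the arm keeps its last pose, push and grip.
It also fails if it takes over 54 s, if anything falls off the work surface, if the arm or the gripper's body presses on something with over 40 N, if the wrist force passes 120 N, or if a joint passes its speed limit or range.

## Working session

There is one attempt and no reset: what is moved stays moved. The work goes in short steps, Python scripts to look and compute and a shell command to move; the robot and the scene stay as the last step left them, time stands still between calls to the robot, and variables do not carry over. Pictures are saved under pics/ and viewed, about 8 in all and at most 12, crops included, and the job is handed in when it is done.

```bash
mkdir -p pics; cat > h.py <<'E'
import numpy as np,cv2
from bench import observe,get_image,sign_off,pinch_z
from scipy.spatial.transform import Rotation as R
def snap(n,f):
    s=observe();d=get_image(n)
    cv2.imwrite(f'pics/{f}.png',d['frame'][:,:,::-1])
    if n=='wrist':
        T=np.eye(4);T[:3,:3]=R.from_quat(s['eef_rot']).as_matrix();T[:3,3]=s['position'];W=T@d['tool_from_camera']
    else: W=np.linalg.inv(d['view'])
    np.savez(f'pics/{f}.npz',depth=d['depth'],K=[d['fx'],d['fy'],d['cx'],d['cy']],D=d['D'],W=W,frame=d['frame'])
def crop(f,o,x0,y0,x1,y1,k):
    im=cv2.imread(f'pics/{f}.png')[y0:y1,x0:x1];cv2.imwrite(f'pics/{o}.png',cv2.resize(im,None,fx=k,fy=k,interpolation=cv2.INTER_CUBIC))
def pt(f,u,v,z=None):
    """world point at pixel; by depth, or on plane z"""
    a=np.load(f'pics/{f}.npz');fx,fy,cx,cy=a['K'];Km=np.array([[fx,0,cx],[0,fy,cy],[0,0,1]])
    n=cv2.undistortPoints(np.array([[[u,v]]],float),Km,a['D'])[0,0];r=a['W'][:3,:3]@np.array([n[0],n[1],1]);o=a['W'][:3,3]
    if z is None:
        p=a['depth'][int(round(v))-1:int(round(v))+2,int(round(u))-1:int(round(u))+2];p=p[p>0];t=np.median(p) if len(p) else np.nan
    else: t=(z-o[2])/r[2]
    return np.round(o+t*r,4)
E
python3 - <<'E'
from h import *
s=observe();print(s,pinch_z)
print(R.from_quat(s['eef_rot']).as_matrix().round(3))
snap('scene','a');snap('side','b')
a=cv2.imread('pics/a.png');b=cv2.imread('pics/b.png')
cv2.imwrite('pics/a2.png',cv2.resize(a,(800,600)))
cv2.imwrite('pics/b2.png',cv2.resize(b,(800,600)))
E
```

```text
{'clock': 0.0, 'joint_positions': array([-1.28392241,  0.46944764, -0.04860996,  1.53372118,  0.02413042,
        1.14096203, -0.08228702]), 'joint_velocities': array([-0.00163513, -0.00054399, -0.00095112, -0.0004082 , -0.00055272,
        0.00084915,  0.00035259]), 'joint_torque': array([-4.72081010e-04, -5.07970977e+01, -8.09911522e-02, -2.36161244e+01,
       -6.13478129e-02,  3.77393304e-02,  1.71084234e-04]), 'position': array([0.20946104, 0.64118539, 0.29118363]), 'eef_rot': array([ 1.57196517e-01,  9.87566860e-01, -9.69696720e-04, -1.07805178e-04]), 'wrist_force': array([-1.02212274,  0.70172443,  0.1500325 ]), 'wrist_torque': array([-0.00072987,  0.0377349 ,  0.03140914]), 'grip_width': 0.08691463910607533} 0.051
[[-0.951  0.31  -0.001]
 [ 0.31   0.951 -0.002]
 [-0.    -0.002 -1.   ]]
```

View pics/a2.png

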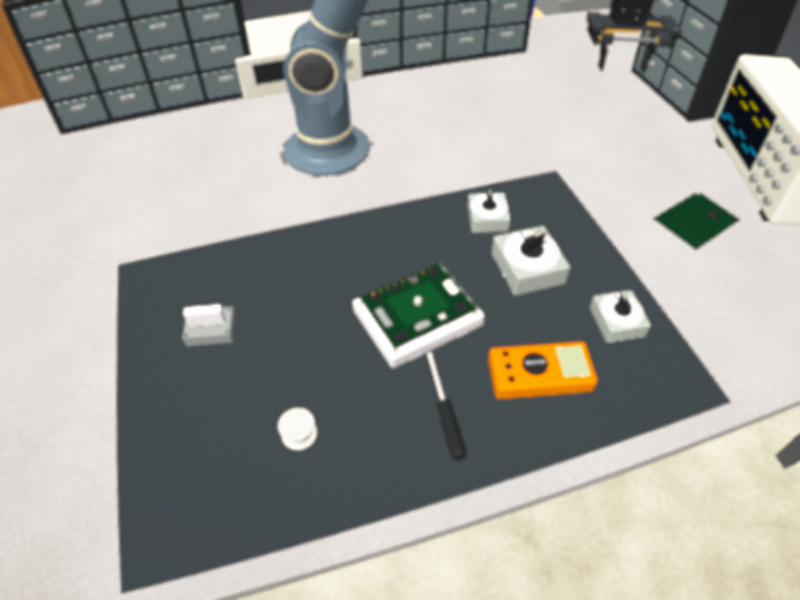

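View pics/b2.png

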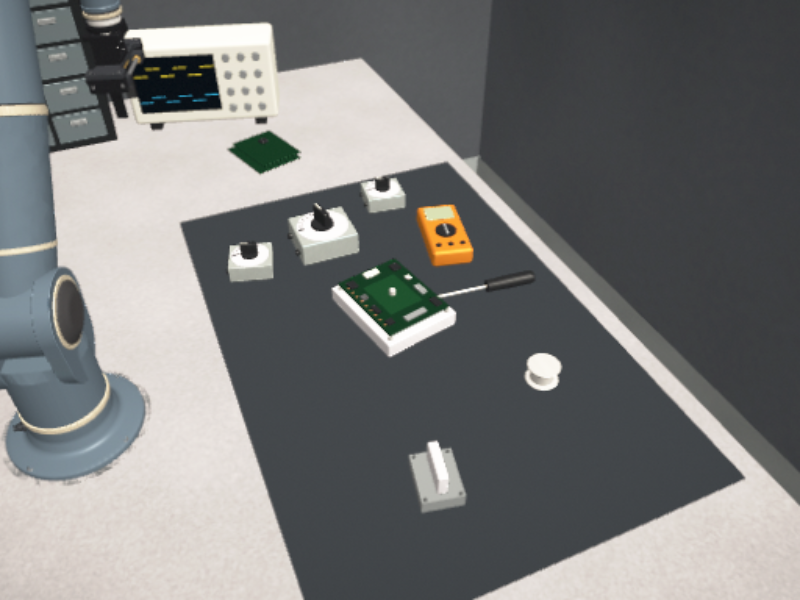

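Scene picture (800 px scale): the supply candidates are the boxes at (488,212), (530,258) and (620,315). The middle one is the largest. The fixture pin is at (418,300), the block at (207,325), the spool at (297,428), the meter at (543,370) and the driver at (448,420). The side view agrees: large supply at (322,235), pin at (392,292), block handle at (438,467).

```bash
python3 - <<'E'
from h import *
k=.64
for n,f,u,v,z in [('knob','a',534,240,.09),('knob','b',321,212,.09),('sup1','a',488,205,.03),('sup3','a',622,303,.03),('pin','a',418,300,.056),('pin','b',392,292,.056),('handle','a',205,310,.062),('handle','b',435,452,.062),('handle ends','b',433,444,.062),('handle end','b',441,478,.062),('spool','a',297,415,.034),('meter','a',543,365,.038)]:
    print(n,f,pt(f,u*k,v*k,z),pt(f,u*k,v*k))
crop('a','a3',300,130,430,230,6)
E
```

```text
knob a [0.5301 0.2877 0.09  ] [0.5251 0.2912 0.0843]
knob b [0.5152 0.284  0.09  ] [0.5153 0.2845 0.0897]
sup1 a [0.3507 0.2774 0.03  ] [0.3696 0.2673 0.0482]
sup3 a [0.677  0.4085 0.03  ] [0.6923 0.3913 0.054 ]
pin a [0.5752 0.0451 0.056 ] [0.5719 0.0462 0.0518]
pin b [0.5658 0.0373 0.056 ] [0.5671 0.0405 0.053 ]
handle a [ 0.4875 -0.3197  0.062 ] [ 0.487  -0.3198  0.0615]
handle b [ 0.4837 -0.3137  0.062 ] [ 0.484 -0.313  0.061]
handle ends b [ 0.4871 -0.3     0.062 ] [ 0.4873 -0.2996  0.0614]
handle end b [ 0.4726 -0.356   0.062 ] [ 0.4729 -0.3555  0.0611]
spool a [ 0.7227 -0.2036  0.034 ] [ 0.7233 -0.2036  0.035 ]
meter a [0.7581 0.2036 0.038 ] [0.7599 0.202  0.0414]
```

View pics/a3.png

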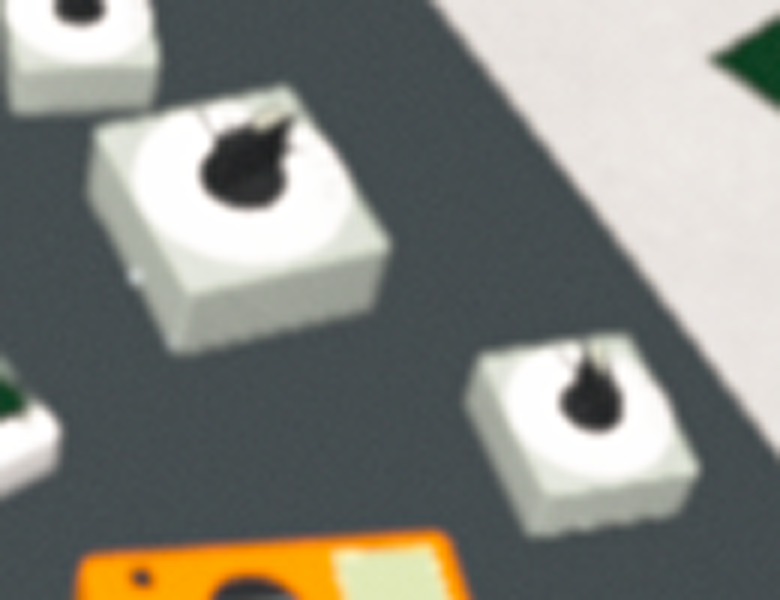

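The middle box in the crop (240,220) is clearly the largest. Its knob's pointer runs up-right to (290,120), and the long tick is at about (205,120).

```bash
python3 -m jog '[[[-0.4,-0.24,0],0,-1],[[-0.4,-0.24,0],0,-1],[[-0.4,-0.24,0],0,-1],[[-0.4,-0.24,0],0,-1],[[-0.4,-0.24,0],0,-1],[[-0.4,-0.24,0],0,-1],[[-0.4,-0.24,0],0,-1],[[-0.4,-0.24,0],0,-1],[[-0.4,-0.24,0],0,-1],[[-0.4,-0.24,0],0,-1],[[0,0,0],0,-1],[[0,0,0],0,-1]]'; python3 - <<'E'
from h import *
snap('wrist','w1');print(get_image('wrist')['tool_from_camera'].round(3))
cv2.imwrite('pics/w1b.png',cv2.resize(cv2.imread('pics/w1.png'),(800,600),interpolation=cv2.INTER_CUBIC))
E
```

```text
clock: 1.6
position: [0.5147, 0.2897, 0.2918]
eef_rot: [0.157, 0.988, 0.0, -0.001]
wrist_force: [-0.7, 1.0, 0.3]
grip_width: 0.0872
[[ 0.001 -0.954 -0.299  0.082]
 [ 1.     0.001  0.    -0.001]
 [ 0.    -0.299  0.954 -0.092]
 [ 0.     0.     0.     1.   ]]
```

View pics/w1b.png

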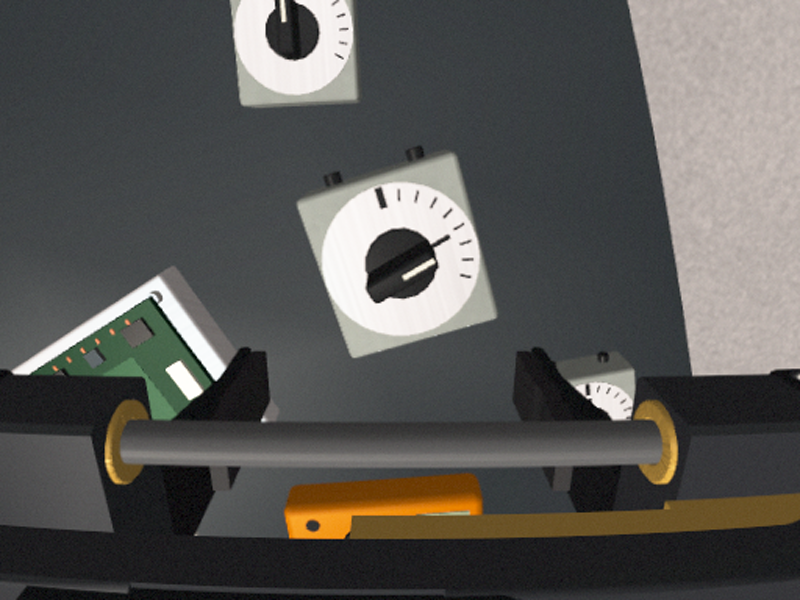

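The wrist view shows the supply's dial centred at (400,258), with the long zero tick at (381,197), the pointer tip at (450,237), and the white line from (404,278) to (435,262).

```bash
python3 - <<'E'
from h import *
k=.64;P=lambda u,v,z:pt('w1',u*k,v*k,z)
c=[P(*q,.05) for q in [(297,200),(458,152),(497,318),(352,357)]]
print('corners',c,'mean',np.mean(c,0),[np.linalg.norm(c[i]-c[i-1]) for i in range(4)])
d=P(400,258,.051);t=P(381,197,.051);print('dial',d,'tick',t)
a=P(404,278,.091);b=P(435,262,.091);e=P(450,237,.058);print('line',a,b,pt('w1',404*k,278*k),'tip',e,P(450,237,.052),pt('w1',450*k,237*k))
cen=np.mean(c,0)
an=lambda v:np.arctan2(v[1],v[0])
print('box -x dir',an(c[0]-c[3]),an(c[1]-c[2]),an(c[0]-c[1])+np.pi/2, 'tick dir',an(t-cen),an(t-d))
print('pointer',an(b-a),an(e-cen),an(e-d))
# bar corner edges by colour left to user
print('mean depth disc',pt('w1',375*k,250*k))
x=np.load('pics/w1.npz')
crop('w1','w1c',200,105,315,215,7)
E
```

```text
corners [array([0.4581, 0.243 , 0.05  ]), array([0.4613, 0.3512, 0.05  ]), array([0.5779, 0.3464, 0.05  ]), array([0.5746, 0.2402, 0.05  ])] mean [0.517975 0.2952   0.05    ] [np.float64(0.11653364321087709), np.float64(0.10824730943538506), np.float64(0.11669875749124323), np.float64(0.10625125881607238)]
dial [0.5157 0.295  0.051 ] tick [0.4732 0.2957 0.051 ]
line [0.5186 0.2959 0.091 ] [0.5149 0.3163 0.091 ] [0.5185 0.2959 0.0912] tip [0.5107 0.3305 0.058 ] [0.5121 0.3308 0.052 ] [0.5125 0.3309 0.0502]
box -x dir 3.117562945027688 3.1004495036734245 -0.029566243118369195 tick dir 3.130426171889998 3.1251235544940332
pointer 1.7502184202293198 1.7740413642075574 1.7107209973690143
mean depth disc [0.5037 0.2816 0.0587]
```

View pics/w1c.png

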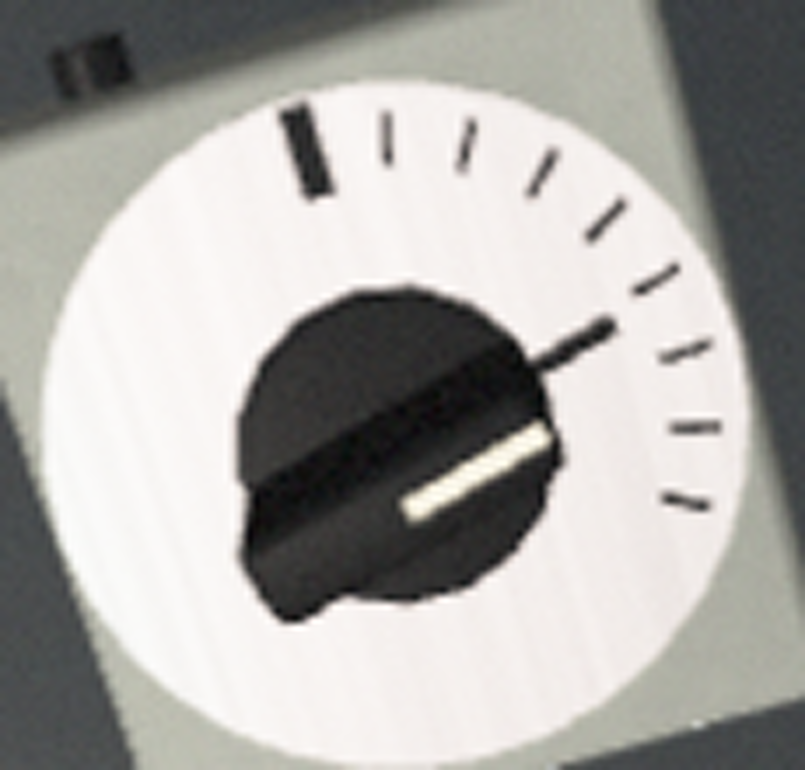

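```bash
python3 -m jog '[[[-0.01,0.065,0],0,-1],[[0,0,0.1],0.12,-1],[[0,0,0.1],0.12,-1],[[0,0,0.1],0.12,-1],[[0,0,0.1],0.12,-1],[[0,0,0.1],0.12,-1],[[0,0,0.1],0.12,-1],[[0,0,0.2],0,-1],[[0,0,0.2],0,-1],[[0,0,0.2],0,-1],[[0,0,0],0,-1],[[0,0,0],0,-1]]'; python3 - <<'E'
from h import *
s=observe();M=R.from_quat(s['eef_rot']).as_matrix();print(s['position'],M.round(3),np.arctan2(M[1,1],M[0,1]),s['joint_positions'].round(2))
E
```

```text
clock: 3.2
position: [0.5185, 0.296, 0.1729]
eef_rot: [0.642, 0.766, 0.001, 0.0]
wrist_force: [-0.4, -0.0, -0.8]
grip_width: 0.087
[0.51850028 0.29602991 0.17290844] [[-0.175  0.985  0.001]
 [ 0.985  0.175  0.001]
 [ 0.001  0.001 -1.   ]] 0.17590259525814753 [-0.81  0.48  0.29  1.85 -0.18  0.83 -0.25]
```

```bash
python3 -m jog '[[[0,0,0.18],0,-1],[[0,0,0.19],0,-1],[[0,0,0],0,-1],[[0,0,0],0,1],[[0,0,0],0,1],[[0,0,0],0,1],[[0,0,0],0,1],[[0,0,0],0,1],[[0,0,0],0,1]]'
```

```text
clock: 4.32
position: [0.5182, 0.2952, 0.1353]
eef_rot: [0.643, 0.766, 0.0, -0.0]
wrist_force: [-0.2, -0.6, -0.2]
grip_width: 0.0349
```

```bash
python3 -m jog '[[[0,0,0],0,1],[[0,0,0],0,1],[[0,0,0],0,1]]'
```

```text
clock: 4.7
position: [0.5183, 0.2952, 0.1352]
eef_rot: [0.643, 0.766, 0.0, -0.0]
wrist_force: [-0.3, 0.1, -0.1]
grip_width: 0.0137
```

```bash
python3 -m jog '[[[0,0,0],-0.114,1],[[0,0,0],-0.114,1],[[0,0,0],-0.114,1],[[0,0,0],-0.114,1],[[0,0,0],-0.114,1],[[0,0,0],-0.114,1],[[0,0,0],-0.114,1],[[0,0,0],-0.114,1],[[0,0,0],0,1],[[0,0,0],0,1]]';  python3 - <<'E'
from h import *
s=observe();M=R.from_quat(s['eef_rot']).as_matrix();print(np.arctan2(M[1,1],M[0,1])+np.pi/2,s['wrist_force'],s['wrist_torque'])
E
```

```text
clock: 5.95
position: [0.5184, 0.2954, 0.1352]
eef_rot: [0.015, 1.0, 0.0, 0.0]
wrist_force: [0.4, 0.8, -1.4]
grip_width: 0.0141
3.111448593073071 [ 0.38400744  0.81776106 -1.35822195] [ 0.31995013 -0.1947415  -0.04050698]
```

```bash
python3 -m jog '[[[0,0,0],0,-1],[[0,0,0],0,-1],[[0,0,0],0,-1],[[0,0,0],0,-1],[[0,0,-0.3],0,-1],[[0,0,-0.5],0,-1],[[0,0,-0.5],0,-1],[[0,0,0],0,-1],[[0,0,0],0,-1]]'; python3 - <<'E'
from h import *
snap('wrist','w2');crop('w2','w2c',160,70,340,220,4.4)
E
```

```text
clock: 7.08
position: [0.5179, 0.2949, 0.2648]
eef_rot: [0.014, 1.0, -0.0, -0.0]
wrist_force: [-0.5, -0.8, -1.1]
grip_width: 0.0861
```

View pics/w2c.png

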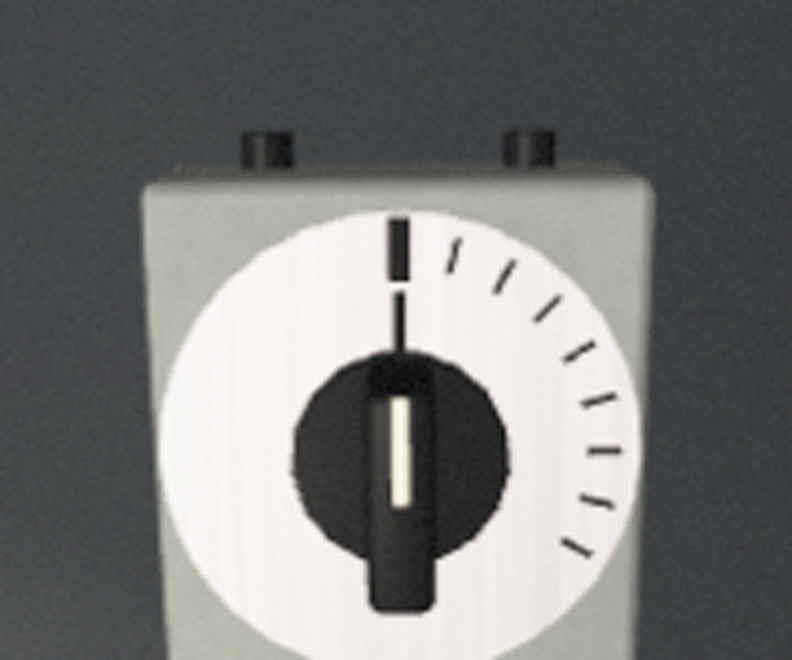

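The pointer tip (400,320) is in line with the zero tick (399,250). The knob is at zero.

```bash
python3 -m jog '[[[-0.1,-0.5,-0.1],0,-1],[[-0.1,-0.5,-0.1],0,-1],[[-0.1,-0.5,-0.1],0,-1],[[-0.1,-0.5,-0.1],0,-1],[[-0.1,-0.5,-0.1],0,-1],[[0,0,0],0,-1],[[0,0,0],0,-1]]'; python3 - <<'E'
from h import *
snap('wrist','w3')
cv2.imwrite('pics/w3b.png',cv2.resize(cv2.imread('pics/w3.png'),(800,600),interpolation=cv2.INTER_CUBIC))
E
python3 -m jog '[[[0.12,-0.6,0],0,-1],[[0.12,-0.6,0],0,-1],[[0.12,-0.6,0],0,-1],[[0.12,-0.6,0],0,-1],[[0.12,-0.6,0],0,-1],[[0.12,-0.6,0],0,-1],[[0,0,0],0,-1],[[0,0,0],0,-1]]'; python3 - <<'E'
from h import *
snap('wrist','w4')
cv2.imwrite('pics/w4b.png',cv2.resize(cv2.imread('pics/w4.png'),(800,600),interpolation=cv2.INTER_CUBIC))
s=observe();M=R.from_quat(s['eef_rot']).as_matrix();print(M[:,1],s['joint_positions'])
E
```

```text
clock: 8.0
position: [0.5607, 0.0445, 0.3138]
eef_rot: [0.014, 1.0, 0.0, -0.001]
wrist_force: [-0.4, 0.1, -0.1]
grip_width: 0.087
clock: 9.05
position: [0.4802, -0.312, 0.3143]
eef_rot: [0.013, 1.0, 0.001, -0.0]
wrist_force: [-0.1, 0.3, -0.0]
grip_width: 0.0869
[0.02365636 0.99971845 0.00184518] [ 0.32544305  0.28245118  0.22017656  1.76561886 -0.06962703  1.10257968
  2.11585862]
```

View pics/w3b.png

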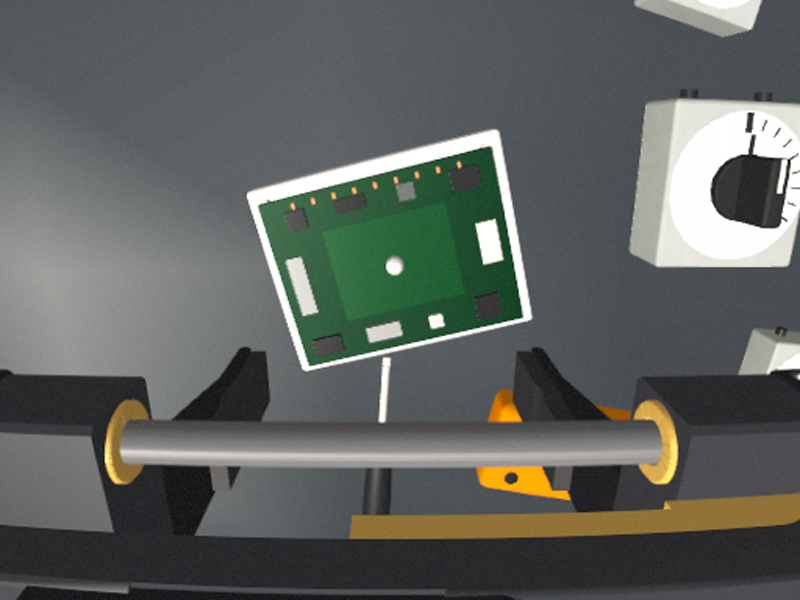

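View pics/w4b.png

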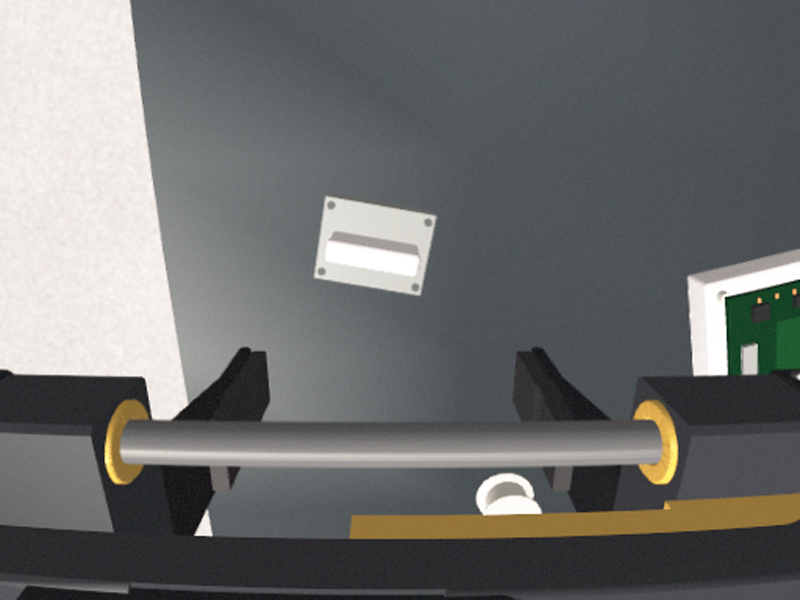

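Fixture picture: pin top at (394,266), bare-middle corners at (323,232), (445,204), (467,297) and (346,320). Block picture: slab corners at (325,196), (436,215), (421,296) and (315,278), handle top centre at about (372,258).

```bash
python3 - <<'E'
from h import *
k=.64
an=lambda v:np.arctan2(v[1],v[0])
def quad(f,q,z):
    c=[pt(f,u*k,v*k,z) for u,v in q]
    print(f,z,'mean',np.mean(c,0).round(4),'sizes',[np.linalg.norm(c[i]-c[i-1]).round(4) for i in range(4)],'long dir',an(c[1]-c[0]),an(c[2]-c[3]),'short dir+90',an(c[0]-c[3])-np.pi/2,an(c[1]-c[2])-np.pi/2)
quad('w3',[(248,193),(498,130),(532,320),(305,370)],.03)
quad('w3',[(323,232),(445,204),(467,297),(346,320)],.044)
print('pin',pt('w3',394*k,266*k,.056),pt('w3',394*k,266*k))
quad('w4',[(325,196),(436,215),(421,296),(315,278)],.024)
quad('w4',[(329,241),(420,255),(417,277),(326,263)],.062)
# handle top by depth
a=np.load('pics/w4.npz');pts=[]
for v in range(140,185):
  for u in range(195,285):
    if a['depth'][v,u]>0:
      p=pt('w4',u,v)
      if .054<p[2]<.07: pts.append(p)
pts=np.array(pts);r=cv2.minAreaRect((pts[:,:2]*1000).astype(np.float32));print(len(pts),r,np.median(pts[:,2]))
E
```

```text
w3 0.03 mean [0.5699 0.0468 0.03  ] sizes [np.float64(0.1469), np.float64(0.1863), np.float64(0.1481), np.float64(0.1863)] long dir 1.7844009932440827 1.777877833466212 short dir+90 -4.49763405336862 -4.498041402176456
w3 0.044 mean [0.5712 0.0467 0.044 ] sizes [np.float64(0.0689), np.float64(0.0893), np.float64(0.0716), np.float64(0.0926)] long dir 1.770388719666103 1.7423392332263408 short dir+90 -4.522674635040756 -4.47689834158313
pin [0.5692 0.0458 0.056 ] [0.5692 0.0458 0.0561]
w4 0.024 mean [ 0.4825 -0.3249  0.024 ] sizes [np.float64(0.0643), np.float64(0.0841), np.float64(0.0648), np.float64(0.0842)] long dir 1.375732852269469 1.3699067210661051 short dir+90 1.387742169966371 1.3891474967948847
w4 0.062 mean [ 0.4825 -0.3246  0.062 ] sizes [np.float64(0.0158), np.float64(0.0635), np.float64(0.016), np.float64(0.0642)] long dir 1.3885464402730419 1.3859268456622114 short dir+90 1.379611867197882 1.4262420596670689
889 ((481.698486328125, -325.68060302734375), (64.60304260253906, 16.264911651611328), 78.64794158935547) 0.0617
```

```bash
python3 -m jog '[[[-0.02,-0.13,0],0,-1],[[0,0,0.1],0.116,-1],[[0,0,0.1],0.116,-1],[[0,0,0.1],0.116,-1],[[0,0,0.1],0.116,-1],[[0,0,0.1],0.116,-1],[[0,0,0.1],0.116,-1],[[0,0,0.1],0.116,-1],[[0,0,0.1],0.116,-1],[[0,0,0.1],0.116,-1],[[0,0,0.1],0.116,-1],[[0,0,0.25],0,-1],[[0,0,0.25],0,-1],[[0,0,0],0,-1],[[0,0,0],0,-1]]'; python3 - <<'E'
from h import *
s=observe();M=R.from_quat(s['eef_rot']).as_matrix();print(s['position'],np.arctan2(M[1,1],M[0,1]),M.round(4)[:,:2],s['joint_positions'].round(2))
E
```

```text
clock: 10.98
position: [0.4817, -0.3273, 0.166]
eef_rot: [0.773, 0.634, 0.0, 0.001]
wrist_force: [0.8, -0.1, 1.0]
grip_width: 0.0869
[ 0.48168442 -0.32727478  0.16597622] -0.19620829833458342 [[ 1.950e-01  9.808e-01]
 [ 9.808e-01 -1.950e-01]
 [-5.000e-04  1.200e-03]] [ 0.13  0.5   0.52  1.9  -0.33  0.82  0.64]
```

```bash
python3 -m jog '[[[0.02,0,0.34],0,-1],[[0,0,0.34],0,-1],[[0,0,0],0,-1],[[0,0,0],0,1],[[0,0,0],0,1],[[0,0,0],0,1],[[0,0,0],0,1],[[0,0,0],0,1],[[0,0,0],0,1],[[0,0,0],0,1],[[0,0,0],0,1],[[0,0,0],0,1]]'
```

```text
clock: 12.48
position: [0.4815, -0.3251, 0.0972]
eef_rot: [0.773, 0.634, 0.0, 0.0]
wrist_force: [1.7, -0.0, -0.4]
grip_width: 0.0156
```

```bash
python3 -m jog '[[[0,0,-0.3],0,1],[[0,0,-0.4],-0.09,1],[[0,0,-0.3],-0.09,1],[[0,0,0],-0.09,1],[[0.42,0.2,0],0,1],[[0.42,0.2,0],0,1],[[0.42,0.2,0],0,1],[[0.42,0.2,0],0,1],[[0.42,0.2,0],0,1],[[0.42,0.2,0],0,1],[[0.42,0.2,0],0,1],[[0.42,0.2,0],0,1],[[0,0,0],0,1],[[0,0,0],0,1],[[0,0,0],0,1]]'; python3 - <<'E'
from h import *
s=observe();M=R.from_quat(s['eef_rot']).as_matrix();print(s['position'],np.arctan2(M[1,1],M[0,1])+np.pi/2,M.round(4),s['joint_positions'].round(2),s['wrist_force'],s['grip_width'])
d=np.array([.5695,.0463])-s['position'][:2];print('tool dx,dy',d@M[:2,0],d@M[:2,1])
snap('wrist','w5')
cv2.imwrite('pics/w5b.png',cv2.resize(cv2.imread('pics/w5.png'),(800,600),interpolation=cv2.INTER_CUBIC))
E
```

```text
clock: 14.35
position: [0.5681, 0.035, 0.1971]
eef_rot: [0.631, 0.776, -0.0, -0.0]
wrist_force: [0.3, -0.1, -2.0]
grip_width: 0.0158
[0.56813042 0.03500637 0.19711485] 1.7761857147803304 [[-2.039e-01  9.790e-01 -5.000e-04]
 [ 9.790e-01  2.039e-01 -6.000e-04]
 [-5.000e-04 -6.000e-04 -1.000e+00]] [-0.42  0.41  0.37  1.9  -0.19  0.86  0.25] [ 0.28626299 -0.09436691 -1.95337418] 0.015825746470114463
tool dx,dy 0.010776933574931459 0.0036441064803278598
```

View pics/w5b.png

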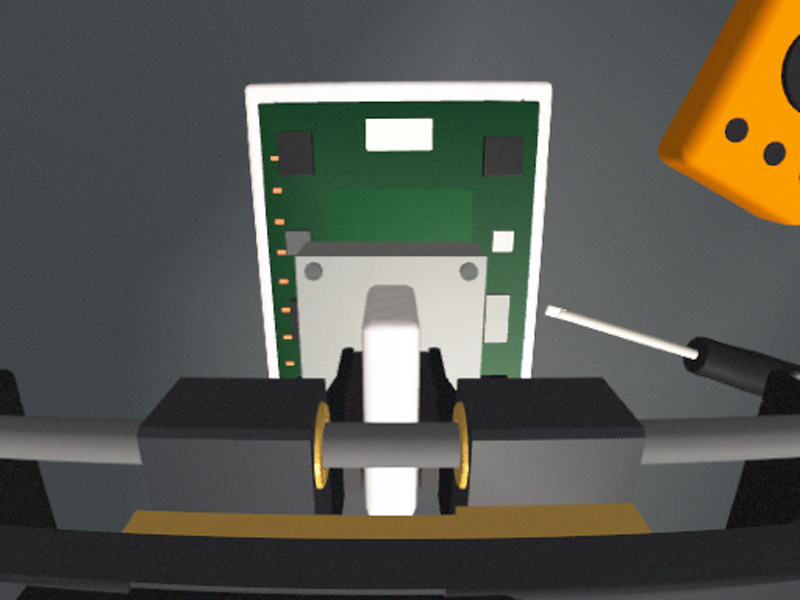

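The block is held straight: front top edge from (297,256) to (487,257). The board's far edge runs (247,90)–(551,86).

```bash
python3 - <<'E'
from h import *
k=.64
P=lambda u,v,z:pt('w5',u*k,v*k,z)
a,b=P(297,256,.124),P(487,257,.124);print(a,b,np.linalg.norm(a-b),pt('w5',392*k,258*k+2))
an=lambda v:np.arctan2(v[1],v[0])
d=an(b-a)+np.pi/2;print('block dir',d)
c=(a+b)/2-.042*np.array([np.cos(d),np.sin(d),0]);print('block centre',c)
e,f=P(247,88,.03),P(551,85,.03);print('fixture',e,f,np.linalg.norm(e-f),an(f-e)+np.pi/2)
g,h=P(328,190,.044),P(472,188,.044);m=(g+h)/2;dd=1.781
print('mid edge',np.linalg.norm(g-h),an(h-g)+np.pi/2,'pin est',m-.045*np.array([np.cos(dd),np.sin(dd),0]), 'from base',(e+f)/2-.095*np.array([np.cos(dd),np.sin(dd),0]))
E
```

```text
[0.5289 0.0692 0.124 ] [0.5909 0.0818 0.124 ] 0.0632673691566197 [0.5603 0.0738 0.1235]
block dir 1.7712916907274479
block centre [0.5682645  0.03434134 0.124     ]
fixture [0.4793 0.1207 0.03  ] [0.6223 0.1522 0.03  ] 0.14642831010429638 1.7876134229338683
mid edge 0.0684634208902828 1.7916832664968392 pin est [0.57038966 0.04559052 0.044     ] from base [0.57062261 0.0435411  0.03      ]
```

```bash
python3 -m jog '[[[0.107,0.039,0],-0.007,1],[[0,0,0.2],0,1],[[0,0,0.19],0,1],[[0,0,0],0,1],[[0,0,0.02],0,1],[[0,0,0.02],0,1],[[0,0,0.02],0,1],[[0,0,0.02],0,1],[[0,0,0],0,1]]'; python3 - <<'E'
from h import *
s=observe();print(s['position'].round(4),s['wrist_force'].round(2),s['wrist_torque'].round(3))
E
```

```text
clock: 15.52
position: [0.57, 0.0479, 0.1501]
eef_rot: [0.626, 0.78, -0.0, -0.0]
wrist_force: [-0.6, 0.8, -2.3]
grip_width: 0.0157
[0.57   0.0479 0.1501] [-0.57  0.82 -2.28] [-0.096  0.029 -0.057]
```

```bash
python3 -m jog '[[[0,0,0.02],0,1],[[0,0,0.02],0,1],[[0,0,0],0,1],[[0,0,0],0,1]]'; python3 - <<'E'
from h import *
s=observe();print(s['position'].round(4),s['wrist_force'].round(2),s['wrist_torque'].round(3))
E
```

```text
clock: 16.02
position: [0.5701, 0.048, 0.1462]
eef_rot: [0.626, 0.78, -0.0, -0.0]
wrist_force: [0.7, -0.7, -1.3]
grip_width: 0.0161
[0.5701 0.048  0.1462] [ 0.68 -0.72 -1.26] [-0.167  0.049 -0.037]
```

```bash
python3 -m jog '[[[0,0,0.02],0,1],[[0,0,0.02],0,1],[[0,0,0.02],0,1],[[0,0,0],0,1],[[0,0,0],0,1]]'; python3 - <<'E'
from h import *
s=observe();print(s['position'].round(4),s['wrist_force'].round(2),s['wrist_torque'].round(3))
snap('wrist','w6');snap('side','b6')
a=cv2.resize(cv2.imread('pics/w6.png')[60:250,130:370],(500,396),interpolation=cv2.INTER_CUBIC)
b=cv2.resize(cv2.imread('pics/b6.png')[140:240,190:310],(300,250),interpolation=cv2.INTER_CUBIC)
o=np.zeros((396,800,3),np.uint8);o[:,:500]=a;o[:250,500:]=b;cv2.imwrite('pics/c6.png',o)
E
```

```text
clock: 16.65
position: [0.5701, 0.048, 0.1405]
eef_rot: [0.626, 0.78, 0.0, -0.0]
wrist_force: [-0.7, -1.3, 2.4]
grip_width: 0.0156
[0.5701 0.048  0.1405] [-0.71 -1.26  2.38] [-0.212  0.326  0.019]
```

View pics/c6.png

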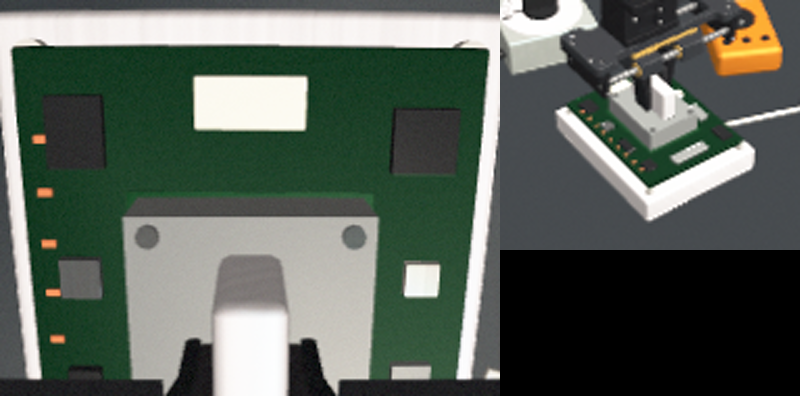

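The block sits flat inside the bare middle. Its front edge (122–378, 216) is parallel to the board's edge, and the side view agrees.

```bash
python3 -c "
from h import *
print('block top z',pt('w6',130+250*.48,60+225*.48),pt('w6',130+190*.48,60+245*.48))"
python3 -m jog '[[[0,0,0.02],0,1],[[0,0,0.02],0,1],[[0,0,0.02],0,1],[[0,0,0.01],0,1],[[0,0,0],0,1],[[0,0,0],0,1]]'; python3 - <<'E'
from h import *
s=observe();print(s['position'].round(4),s['wrist_force'].round(2),s['wrist_torque'].round(3))
E
```

```text
block top z [0.5615 0.0862 0.0671] [0.5478 0.0779 0.0673]
clock: 17.5
position: [0.5702, 0.0479, 0.135]
eef_rot: [0.626, 0.78, 0.0, -0.0]
wrist_force: [-5.7, -1.0, 16.7]
grip_width: 0.0156
[0.5702 0.0479 0.135 ] [-5.71 -0.96 16.71] [-2.610e-01  1.491e+00 -1.000e-03]
```

```bash
python3 -m jog '[[[0,-0.01,0.01],0,1],[[0,0,0],0,1],[[0,0,0],0,1],[[0,0,0],0,1]]'; python3 - <<'E'
from h import *
s=observe();print(s['position'].round(4),s['wrist_force'].round(2),s['wrist_torque'].round(3))
snap('wrist','w7');snap('scene','a7')
d6,d7=np.load('pics/w6.npz')['depth'],np.load('pics/w7.npz')['depth']
for n,(x,y) in dict(blockL=(180,230),blockR=(330,230),boardL=(150,150),boardR=(345,165),base=(8,200)).items():
    u,v=130+x*.48,60+y*.48;print(n,pt('w6',u,v),pt('w7',u,v))
a=cv2.resize(cv2.imread('pics/w7.png')[60:250,130:370],(500,396),interpolation=cv2.INTER_CUBIC)
b=cv2.resize(cv2.imread('pics/a7.png')[110:230,100:400],(800-500,120),interpolation=cv2.INTER_CUBIC)
c=cv2.resize(cv2.imread('pics/a7.png')[130:200,310:380],(276,276),interpolation=cv2.INTER_CUBIC)
o=np.zeros((396,800,3),np.uint8);o[:,:500]=a;o[:120,500:]=b;o[120:,500:776]=c;cv2.imwrite('pics/c7.png',o)
E
```

```text
clock: 18.0
position: [0.5701, 0.0478, 0.135]
eef_rot: [0.626, 0.78, 0.001, 0.0]
wrist_force: [-6.2, 0.1, 20.8]
grip_width: 0.0161
[0.5701 0.0478 0.135 ] [-6.24  0.13 20.79] [-0.213  1.564  0.046]
blockL [0.5445 0.081  0.0668] [0.5447 0.0812 0.0621]
blockR [0.5813 0.0894 0.0675] [0.5813 0.0894 0.0623]
boardL [0.5309 0.0952 0.0431] [0.5311 0.0954 0.0383]
boardR [0.5848 0.103  0.044 ] [0.5851 0.1029 0.0375]
base [0.489  0.0683 0.0288] [0.4913 0.0704 0.0301]
```

View pics/c7.png

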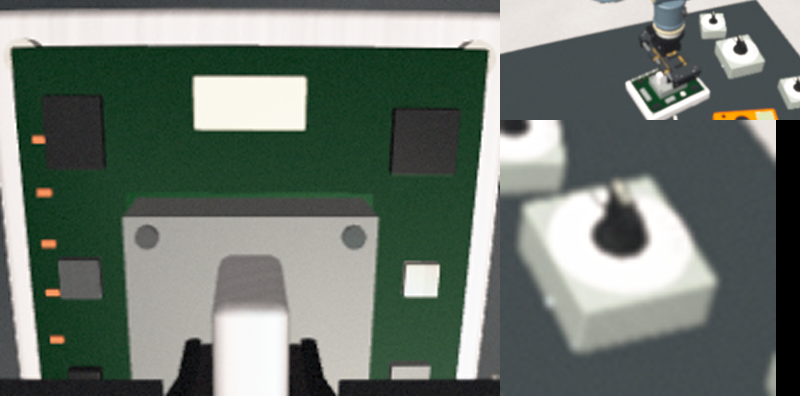

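The board has gone from z = 44 mm to about 38 mm. The last millimetre I commanded raised the force from 17 to 21 N without moving the tool, so it is on its stops. The knob still points at zero.

```bash
python3 -c "
from bench import *
print(sign_off())"
```

```text
the job is handed in; nothing more can be done
None
```

I turned the knob to zero, set the block on the locating pin and pressed the board onto its stops. I handed in at about 18 s, still holding it down.

- **Knob:** I gripped the bar of the largest supply's knob and turned it back about 1.37 rad. The close-up afterwards showed the pointer in line with the long zero tick. The last scene view was coarser, but the pointer still looked to be on zero.
- **Block:** It dropped over the pin on the first try, so I didn't have to work it about. Its edges looked parallel to the board's in the last picture. I had measured its direction about 0.01 rad off beforehand and turned it to match.
- **Press:** By the camera's depth the board went down about 5 to 6.5 mm (6 mm expected). My last push of 1 mm raised the force from 17 to 21 N with no movement, so I take it to be on its stops.
- **Checks that were not clean:** A sideways force of about 6 N and a moment of about 1.6 N m remained at the wrist. A 1 mm sideways shift did not remove them. The tool also ended about 2 mm in y from where I had measured the pin. I did not check the spool, driver and meter one by one at the end, but the arm never went near them.

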